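Present the label-up test coupon in the reader

TASK

Two like metal test coupons lie on the bench, one label face up and one label face down; a small square notch in one corner marks the label end, and seen from above with the notched end pointing away from you the notch is on the right if the label face is up, on the left if it is down. Pick up the coupon that lies label up and slide it, notched end first and label still up, fully home against the stop in the slot of the grey reader. Finish while still holding it there level with the gripper, and leave the other coupon and the things around undisturbed.

Things in the scene. Friction and masses are not known exactly. Their poses are not given: they have to be found in the camera images.
- coupon: the coupon to present: bare aluminium plate 120 x 45 x 8 mm, about 0.1 kg, lying label up. Origin: centre of its underside; +x along its length to the notched label end, +z the label face. 12 x 12 mm notch at the +x, -y corner; a faint 32 x 37 mm frosted panel on top near that end. Grip it across its 45 mm width near the plain end (x about -30 mm): its last 70 mm stay outside the slot
- coupon_face_down: the other coupon, the same plate lying label down, to be left alone: 120 x 45 x 8 mm, origin at the centre of its underside, +x to its notched label end, +z up (its plain back); seen from above its 12 x 12 mm notch is at +x, +y
- label_end (a point): the middle of the coupon's notched end face (x = 60 mm, at half its width and half its thickness); its axes are those of the coupon
- reader: grey label reader fixed to the bench, 90 (x) x 84 x 44 mm, with feet reaching 57 mm to either side and a square window in its top. Origin: centre of its underside; the slot opens to its -x side and runs level along +x. Slot 53 mm wide, 16 mm high (floor 16, roof 32 mm above the bench), 50 mm deep, with a 4 mm bevel round the mouth
- slot_mouth (a point): centre of the slot's mouth, in the reader's front face, 24 mm above the bench; axes as the reader, +x into the slot
- slot_stop (a point): centre of the solid stop face at the inner end of the slot, 50 mm in from the mouth, 24 mm above the bench; axes as the reader
- sanding_block: wooden sanding block 64 x 112 x 28 mm, loose bystander; origin under its centre
- masking_tape: roll of masking tape lying flat, 92 x 90 x 25 mm, loose bystander; origin under its centre
- holesaw: red hole saw, 41 mm across, 54 mm high, loose bystander; origin under its centre
Not all that is in view belongs to the job. There is more than one size of the reader; the job needs the largest.

How it is judged (in metres and radians):
On the way:
1. the coupon is lifted off the bench in the gripper, label up, outside the slot (height (world z) of coupon above 0.012 m and contact force between the fingers and coupon above 1 N and angle between coupon's own z axis and vertical below 0.5 rad and x of label_end in the frame of slot_mouth below 0 m), for 0.2 s.
At the end, for the whole second after the job is handed in: The label-up coupon is in the slot, notched end within 5 mm of the stop, label face up and level within 7 degrees (0.12 rad), its underside more than 12 mm above the bench, at rest and gripped by the fingers (over 1 N): more than half of it is outside the slot, so only the gripper keeps it level (x of label_end in the frame of slot_stop between -0.005 and 0.003 m and y of label_end in the frame of slot_stop between -0.006 and 0.006 m and z of label_end in the frame of slot_stop between -0.007 and 0.007 m and angle between the x axis of coupon and the x axis of reader, either way round below 0.17 rad and angle between coupon's own z axis and vertical below 0.12 rad and height (world z) of coupon above 0.012 m and contact force between the fingers and coupon above 1 N and linear speed of coupon below 0.02 m/s); the arm keeps its last pose, push and grip.
It fails at once if the face-down coupon is disturbed (moved more than 30 mm) (distance of coupon_face_down from where it was at the start of the episode above 0.03 m).
It fails at once if a bystander is disturbed (moved more than 30 mm) (distance of any of sanding_block, masking_tape, holesaw from where it was at the start of the episode above 0.03 m).
It also fails if it takes over 38 s, if anything falls off the work surface, if the arm or the gripper's body presses on something with over 40 N, if the wrist force passes 120 N, or if a joint passes its speed limit or range.

ROBOT

A 6-joint arm with a two-finger parallel gripper is mounted at the origin on a cart in front of the work surface, level with it; the furniture and walls round the work are solid. World frame = base frame: x ahead of the robot, y to its left, z up, the work surface at z = 0. Lengths are in mm, angles in rad, forces in N, time in s.
With the tool pointing down it reaches from about 350 to 975 mm from the base axis. Payload 7.1 kg.
Tool frame: the origin (TCP) lies on the front face of the gripper's body, between the roots of the fingers; the fingertips stand 80 mm ahead of it and the grasp point (between the pads) lies 61 mm ahead of it; z points along the fingers, y is the line along which they close (so a half turn about z gives the same grasp; the last joint's range is limited). The gripper opens to 88 mm and grips with 3 to 60 N. Pads are 20 mm wide; open, the fingers measure 115 mm over their backs; the gripper's body (75 mm by 178 mm) begins 61 mm behind the grasp point.
Start: joints at [1.201, 0.423, 1.63, -0, 1.089, -0.019], TCP at [214.749, 586.931, 302.675] pointing down, gripper open.
Joint ranges: [-3, 3], [-0.9, 2.11], [0.09, 2.58], [-1.31, 4.45], [0.11, 2.69], [-2.54, 2.54]. Speed limits (rad/s): [2.39, 2.39, 3.01, 3.14, 3.14, 3.14].

INTERFACE

Orientations are given as a rotation vector (axis times angle).
In Python, from workcell import readout, vision, close_job gives the robot as it stands.
- The arm moves only by the tool servo_tool, never from a script. Its argument "plan" is a list that holds one entry, the list of rows, each a list of 7 numbers: the gripper command: -1 is fully open, 1 is shut, values between are in proportion, then the shift along the world's x, y, z in units of 40 mm (1.0 is 40 mm), then the turn, a rotation vector about the world's x, y, z in units of 5 degrees (1.0 is 5 degrees). A call has 1 to 5 rows; each row shifts and turns the commanded pose from where the row before left it; what a row does not reach is not made up. A row lasts 1/12 s, in which the tool goes at most 41.7 mm and 7.16 degrees, less where a joint would pass 70% of its speed; a pose out of reach is approached as far as the arm can. A call is refused whole if a number of a shift passes 1 or a number of a turn 1, either way. A call with a gripper value outside its range is refused whole. The fingers move at their own pace and stop on an object; the grip force is fixed at half the most. Time passes only in rows, so rows that do not move let the fingers close. It gives the time, the measured TCP pose, the force, the opening and the grip force at its end, in the units of the state.
- readout.get_obs(): the state, without advancing time (a new reading comes with each control period).
- vision.get_image(name): name is "scene" or "top" or "wrist"; returns the picture (420x560x3 uint8, red, green, blue); there is no depth.
- vision.camera_params(name): a dict with "fx", "fy", "cx", "cy" (pixels), "rvec" (rotation vector, rad) and "tvec" (3), from world to camera coordinates, as OpenCV has them; the wrist camera has in their place "hand_eye" (4x4, takes a point from camera to tool coordinates, whose origin is the TCP and whose axes are the flange's). Camera axes: x right, y down, z forward; pixel columns grow to the right and rows downward; lengths in mm; the calibration is good to about 2 mm. A picture is of the moment at which its call begins: read the wrist's pose just before it. camera_params takes no time and is no camera call.
- close_job(): hands the job in; it is judged then, once.
The state is a dict: "t": time; "qpos": joint angles; "qvel": joint speeds; "joint_torque": joint torques, N m; "ee_pos": TCP position; "orientation": TCP orientation; "ft_force": force on the tool from outside, world axes, zero at the start; "moment": the same for the moment, N m; "width": finger opening in mm; "grasp_force": force on a finger pad.
Only numpy, scipy, OpenCV 4.12 (cv2) and the standard library are available. Lean on these libraries where they do the work, as an engineer would, in place of code of your own. Each camera call takes 0.05 s, during which the arm holds its last target. There are 200 camera calls.

## Working session

There is one attempt and no reset: what is moved stays moved. The work goes in short steps, Python scripts to look and compute and a tool call to move; the robot and the scene stay as the last step left them, time stands still between calls to the robot, and variables do not carry over. Pictures are saved under pics/ and viewed, at most 10 in all, crops included, and the job is handed in when it is done.

Besides the shell and the picture viewer there is one more tool, called after "Emit:" by a JSON object that holds its "fn" and its "kwargs". servo_tool: Moves the arm, as the interface text tells. Its arguments: {"type":"object","properties":{"plan":{"type":"array"}},"required":["plan"]}

```bash
mkdir -p pics
python3 - <<'E'
from workcell import readout, vision
import cv2
for n in ("scene","top"):
    im=vision.get_image(n); cv2.imwrite(f"pics/{n}0.png",im[:,:,::-1]); p=vision.camera_params(n); print(n,p)
print(vision.camera_params("wrist")); o=readout.get_obs(); print(o)
E
```

```text
scene {'fx': 530.9737446226261, 'fy': 530.9737446226261, 'cx': 289.76892680171306, 'cy': 199.52989360959944, 'rvec': array([ 2.18184026, -0.79646534,  0.36887846]), 'tvec': array([-444.09889728,  224.33781989, 1352.07218583])}
top {'fx': 446.6564228619344, 'fy': 446.6564228619344, 'cx': 282.09184861288514, 'cy': 212.02856994180627, 'rvec': array([ 2.16811621, -2.12004811,  0.18781195]), 'tvec': array([ -74.35267845,  520.87539656, 1144.56483679])}
{'fx': 298.8619991909389, 'fy': 298.8619991909389, 'cx': 279.93391809464066, 'cy': 209.92176625953476, 'hand_eye': array([[ 1.83352114e-04, -9.52951632e-01, -3.03122342e-01,
         8.45859107e+01],
       [ 9.99999904e-01,  5.41890336e-05,  4.34519499e-04,
        -1.10640054e-01],
       [-3.97650159e-04, -3.03122392e-01,  9.52951550e-01,
        -8.14588144e+01],
       [ 0.00000000e+00,  0.00000000e+00,  0.00000000e+00,
         1.00000000e+00]])}
{'t': 0.1, 'qpos': array([ 1.20099728e+00,  4.23740856e-01,  1.63057611e+00, -1.33375700e-05,
        1.08861238e+00, -1.89874000e-02]), 'qvel': array([ 0.00234353, -0.00130224, -0.00324029, -0.00093928,  0.00185132,
        0.0003143 ]), 'joint_torque': array([ 4.20008164e-04, -5.45616066e+01, -2.74326342e+01,  6.44213660e-02,
        1.87922094e-02, -4.51946210e-05]), 'ee_pos': array([214.62165251, 586.5911753 , 302.00879645]), 'orientation': array([-5.48179520e-01, -3.09314562e+00,  2.06355513e-03]), 'ft_force': array([ 0.11006645,  0.39689215, -0.28313454]), 'moment': array([0.03671882, 0.0354784 , 0.00758334]), 'grasp_force': 0.0, 'width': 87.7243058696123}
```

View pics/top0.png

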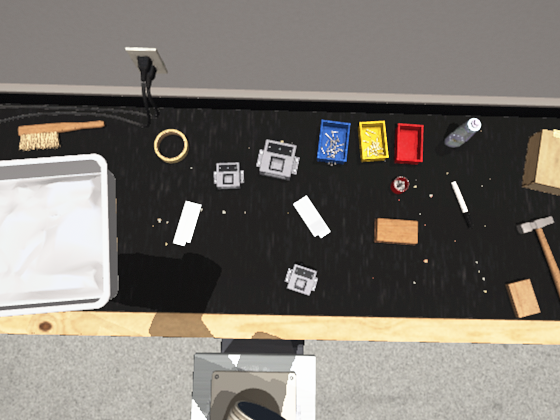

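View pics/scene0.png

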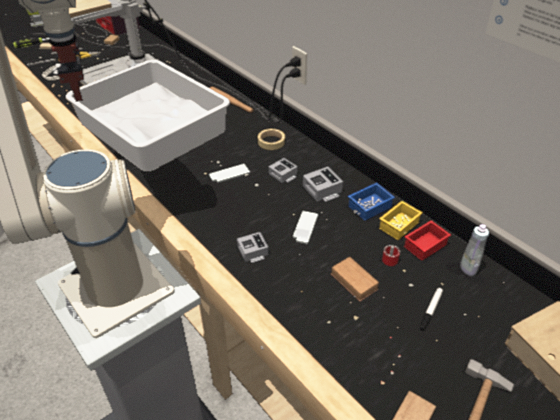

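The top view shows coupons at (187,223) and (311,216), and readers at (228,176), (278,159, the largest) and (301,279). I'll zoom in on the coupons and the reader.

```bash
cat > h.py <<'E'
import numpy as np, cv2
from scipy.spatial.transform import Rotation as R
from workcell import readout, vision
def cam(n):
    "K, camera-to-world rotation, camera centre"
    o=readout.get_obs(); p=vision.camera_params(n)
    K=np.array([[p['fx'],0,p['cx']],[0,p['fy'],p['cy']],[0,0,1]])
    if n=='wrist':
        T=np.eye(4); T[:3,:3]=R.from_rotvec(o['orientation']).as_matrix(); T[:3,3]=o['ee_pos']
        T=T@np.array(p['hand_eye']); return K,T[:3,:3],T[:3,3]
    Rw=R.from_rotvec(p['rvec']).as_matrix(); return K,Rw.T,-Rw.T@p['tvec']
def ray(c,uv): 
    K,M,C=c; d=M@np.linalg.solve(K,[uv[0],uv[1],1]); return C,d/np.linalg.norm(d)
def plane(c,uv,z):
    C,d=ray(c,uv); return C+d*(z-C[2])/d[2]
def tri(rays):
    A=sum(np.eye(3)-np.outer(d,d) for C,d in rays); b=sum((np.eye(3)-np.outer(d,d))@C for C,d in rays)
    return np.linalg.solve(A,b)
E
python3 - <<'E'
from h import *
im=cv2.imread('pics/top0.png'); c=cam('top')
def cr(u,v): return cv2.resize(im[v-30:v+30,u-30:u+30],(360,360),interpolation=cv2.INTER_CUBIC)
cv2.imwrite('pics/crop0.png',np.hstack([cr(187,223),cr(311,216)]))
for uv in [(187,223),(311,216),(278,159),(228,176),(301,279),(171,146),(397,231),(400,185)]: print(uv,plane(c,uv,8).round())
E
```

```text
(187, 223) [492. 194.   8.]
(311, 216) [ 519. -142.    8.]
(278, 159) [678. -49.   8.]
(228, 176) [625.  89.   8.]
(301, 279) [ 348. -117.    8.]
(171, 146) [707. 251.   8.]
(397, 231) [ 483. -378.    8.]
(400, 185) [ 612. -389.    8.]
```

View pics/crop0.png

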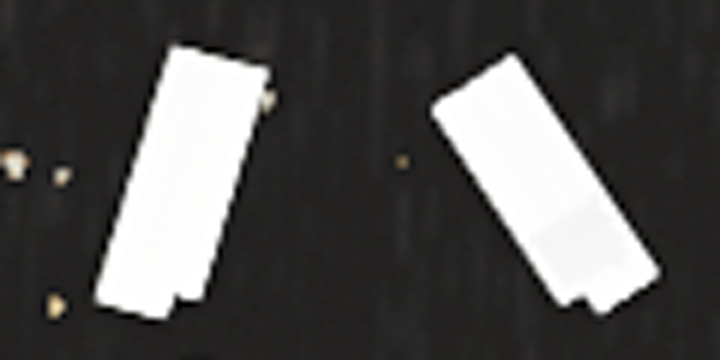

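The right-hand coupon, centred near (519,-142), is label up: its notch is on the right when heading to the notched end, and it has the frosted panel. The left one is label down. I'll move above the target so the wrist camera sees both coupon and reader.

Emit:
{"fn": "servo_tool", "kwargs": {"plan": [[[-1,0.4,-0.86,0.1,0,0,1],[-1,0.4,-0.86,0.1,0,0,1],[-1,0.4,-0.86,0,0,0,1],[-1,0.4,-0.86,0,0,0,1],[-1,0.4,-0.86,0,0,0,0]]]}}

```text
t: 0.52
ee_pos: [294.9, 413.2, 310.4]
orientation: [0.006, -3.141, 0.001]
ft_force: [-0.3, 1.2, -1.2]
width: 87.6
grasp_force: 0.0
```

Emit:
{"fn": "servo_tool", "kwargs": {"plan": [[[-1,0.4,-0.86,0,0,0,0],[-1,0.4,-0.86,0,0,0,0],[-1,0.4,-0.86,0,0,0,0],[-1,0.4,-0.86,0,0,0,0],[-1,0.4,-0.86,0,0,0,0]]]}}

```text
t: 0.93
ee_pos: [374.9, 241.1, 310.6]
orientation: [-0.002, -3.141, 0.0]
ft_force: [0.2, -0.5, -0.0]
width: 88.2
grasp_force: 0.0
```

Emit:
{"fn": "servo_tool", "kwargs": {"plan": [[[-1,0.4,-0.86,0,0,0,0],[-1,0.4,-0.86,0,0,0,0],[-1,0.4,-0.86,0,0,0,0],[-1,0.4,-0.86,0,0,0,0],[-1,0.4,-0.86,0,0,0,0]]]}}

```text
t: 1.35
ee_pos: [455.0, 69.0, 310.6]
orientation: [-0.003, -3.141, -0.0]
ft_force: [1.4, 1.1, -0.4]
width: 87.7
grasp_force: 0.0
```

Emit:
{"fn": "servo_tool", "kwargs": {"plan": [[[-1,0.4,-0.86,0,0,0,0],[-1,0.4,-0.86,0,0,0,0],[-1,0.4,-0.86,0,0,0,0],[-1,0.4,-0.86,0,0,0,0],[-1,0,0,0,0,0,0]]]}}

```text
t: 1.77
ee_pos: [521.1, -71.6, 310.8]
orientation: [0.009, 3.139, -0.003]
ft_force: [0.3, 0.0, -0.3]
width: 88.1
grasp_force: 0.0
```

Run:
```python
from h import *
c=cam('wrist'); im=vision.get_image('wrist'); cv2.imwrite('pics/w1.png',im[:,:,::-1]); np.savez('pics/w1.npz',K=c[0],M=c[1],C=c[2])
o=readout.get_obs(); print(o['t'],o['ee_pos'],o['orientation'],o['qpos'])
```

```text
1.8167 [519.64950815 -69.36379377 310.35555051] [ 9.37438073e-03  3.14143628e+00 -4.06690410e-04] [-1.55295491e-01  2.65900648e-01  1.84472027e+00 -2.73196983e-04
  1.03079176e+00 -1.71998318e+00]
```

View pics/w1.png

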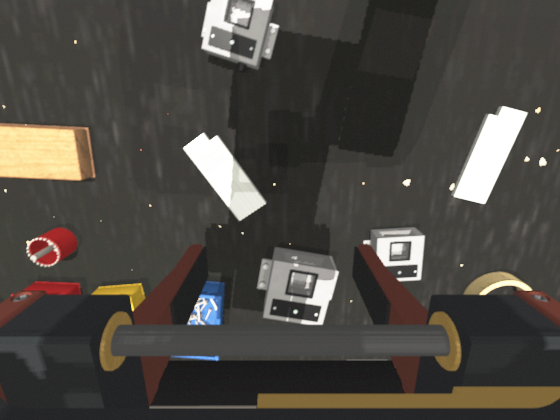

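The wrist view shows the target coupon at (225,177), with its notch end at (195,140). The large reader is at (300,285) with its slot face towards the robot (image up). I'll take a closer second view.

Emit:
{"fn": "servo_tool", "kwargs": {"plan": [[[-1,0.5,0.12,-0.62,0,0,0],[-1,0.5,0.12,-0.62,0,0,0],[-1,0.5,0.12,-0.62,0,0,0],[-1,0.5,0.12,-0.62,0,0,0],[-1,0,0,0,0,0,0]]]}}

```text
t: 2.23
ee_pos: [598.6, -45.4, 206.5]
orientation: [-0.0, -3.136, -0.002]
ft_force: [-1.0, 0.7, 0.7]
width: 87.6
grasp_force: 0.0
```

Emit:
{"fn": "servo_tool", "kwargs": {"plan": [[[-1,0,0,0,0,0,0],[-1,0,0,0,0,0,0]]]}}

```text
t: 2.4
ee_pos: [597.9, -46.8, 212.0]
orientation: [-0.001, -3.141, -0.0]
ft_force: [0.5, -0.1, 0.8]
width: 87.9
grasp_force: 0.0
```

Run:
```python
from h import *
c=cam('wrist'); im=vision.get_image('wrist'); cv2.imwrite('pics/w2.png',im[:,:,::-1]); np.savez('pics/w2.npz',K=c[0],M=c[1],C=c[2])
o=readout.get_obs(); print(o['t'],o['ee_pos'],o['orientation'])
```

```text
2.45 [598.10606255 -47.09380072 212.67323585] [ 1.96537768e-03  3.14107799e+00 -7.46896617e-05]
```

View pics/w2.png

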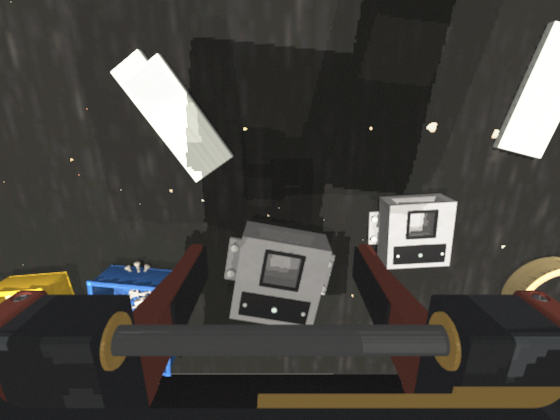

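The coupon is at (172,118), and the reader's top face runs from about (246,240) to (329,253) along its front edge. I'll measure the coupon by mask and enlarge the reader to pick its corners.

Run:
```python
from h import *
def ld(n): d=np.load(f'pics/{n}.npz'); return d['K'],d['M'],d['C']
box={'w1':(170,120,280,230),'w2':(95,35,245,195)}; cen={}
for n,(a,b,e,f) in box.items():
    im=cv2.imread(f'pics/{n}.png'); g=cv2.cvtColor(im,cv2.COLOR_BGR2GRAY)[b:f,a:e]
    m=(g>105).astype(np.uint8)
    k=max(cv2.findContours(m,cv2.RETR_EXTERNAL,cv2.CHAIN_APPROX_NONE)[0],key=cv2.contourArea)[:,0]+[a,b]
    c=ld(n); cen[n]=cv2.minAreaRect(k.astype(np.float32)); 
    P=np.array([plane(c,q,8)[:2] for q in k],np.float32); r=cv2.minAreaRect(P); print(n,r,'corners',cv2.boxPoints(r).round(0).tolist())
    ap=cv2.approxPolyDP(k.reshape(-1,1,2).astype(np.int32),4,True)[:,0]; print(ap.tolist(),[plane(c,q,8)[:2].round(0).tolist() for q in ap])
print('tri centre',tri([ray(ld(n),cen[n][0]) for n in cen]))
a=cv2.imread('pics/w1.png')[235:335,250:350]; b=cv2.imread('pics/w2.png')[210:330,220:340]
cv2.imwrite('pics/crop2.png',np.hstack([cv2.resize(x,(400,400),interpolation=cv2.INTER_CUBIC) for x in (a,b)]))
```

```text
w1 ((512.6492309570312, -142.7784423828125), (120.80125427246094, 48.03640365600586), 34.184146881103516) corners [[449.0, -157.0], [476.0, -197.0], [576.0, -129.0], [549.0, -89.0]]
[[203, 132], [183, 149], [241, 220], [265, 201], [220, 138], [209, 139]] [[457.0, -167.0], [478.0, -194.0], [574.0, -125.0], [547.0, -92.0], [465.0, -147.0], [466.0, -160.0]]
w2 ((513.645751953125, -143.3193817138672), (120.36919403076172, 46.64260482788086), 34.03936004638672) corners [[451.0, -158.0], [477.0, -196.0], [577.0, -129.0], [550.0, -90.0]]
[[135, 49], [110, 73], [197, 182], [232, 155], [163, 58], [155, 53], [147, 59]] [[459.0, -170.0], [478.0, -195.0], [575.0, -127.0], [549.0, -92.0], [466.0, -147.0], [462.0, -154.0], [467.0, -161.0]]
tri centre [ 510.33268125 -143.01749536   11.89506687]
```

View pics/crop2.png

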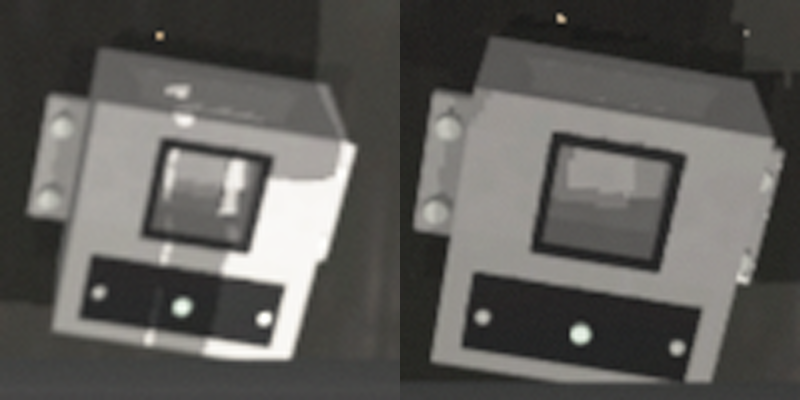

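Run:
```python
from h import *
def ld(n): d=np.load(f'pics/{n}.npz'); return d['K'],d['M'],d['C']
A={'FL':(271.75,260),'FR':(338.75,271.25),'BL':(263,317.5),'BR':(323.25,324.5),'bl':(274.25,247),'br':(331.75,256.25)}
B={'FL':(243.4,237),'FR':(331.9,251.4),'BL':(229.3,318),'BR':(313.6,324.6),'bl':(247,221.4),'br':(325.6,234.6)}
a,b=ld('w1'),ld('w2')
for k in A:
    z=44 if k.isupper() else 0
    print(k,'tri',tri([ray(a,A[k]),ray(b,B[k])]).round(1),'w1',plane(a,A[k],z).round(1),'w2',plane(b,B[k],z).round(1))
# yaw + front middle from w2
P={k:plane(b,B[k],44 if k.isupper() else 0)[:2] for k in B}
for l,r in (('FL','FR'),('bl','br')):
    e=P[r]-P[l]; print('front',(P[l]+P[r])/2,'len',np.linalg.norm(e),'yaw',np.degrees(np.arctan2(-e[0],e[1])))
e=P['BL']-P['FL']; print(np.linalg.norm(e),np.degrees(np.arctan2(e[1],e[0])))
```

```text
FL tri [630.7 -83.6  14.7] w1 [615.9 -82.8  44. ] w2 [618.1 -79.5  44. ]
FR tri [6.26e+02 3.00e-01 5.65e+01] w1 [632.7   4.7  44. ] w2 [632.4   1.1  44. ]
BL tri [701.3 -95.8  48. ] w1 [704.1 -96.1  44. ] w2 [704.6 -96.7  44. ]
BR tri [696.8 -16.   65.8] w1 [716.  -12.4  44. ] w2 [712.5 -13.   44. ]
bl tri [619.9 -80.9  -3.4] w1 [617.9 -80.4   0. ] w2 [619.  -80.8   0. ]
br tri [637.    3.7  -7.8] w1 [633.    2.7   0. ] w2 [633.9   1.8   0. ]
front [625.27876776 -39.19188064] len 81.80897887013911 yaw -10.089125344634219
front [626.47005685 -39.51338109] len 83.98830818168494 yaw -10.226838420760183
88.22002873764887 -11.246305573456265
```

The coupon centre is (513.5,-143) with its notched end heading 214°. The reader mouth is about (626,-39.5) with yaw -10.2°. I'll turn and descend over the grasp point (538,-126).

Emit:
{"fn": "servo_tool", "kwargs": {"plan": [[[-1,-0.05,-0.066,-0.08,0,0,-1],[-1,-0.05,-0.066,-0.08,0,0,-1],[-1,-0.05,-0.066,-0.08,0,0,-1],[-1,-0.05,-0.066,-0.08,0,0,-1],[-1,-0.05,-0.066,-0.08,0,0,-1]]]}}

```text
t: 2.87
ee_pos: [588.4, -60.9, 197.6]
orientation: [0.689, 3.062, 0.0]
ft_force: [0.0, -0.1, 0.0]
width: 88.0
grasp_force: 0.0
```

Emit:
{"fn": "servo_tool", "kwargs": {"plan": [[[-1,-0.05,-0.066,-0.08,0,0,-1],[-1,-0.05,-0.066,-0.08,0,0,-1],[-1,-0.05,-0.066,-0.08,0,0,-1],[-1,-0.05,-0.066,-0.08,0,0,-1],[-1,-0.05,-0.066,-0.08,0,0,-1]]]}}

```text
t: 3.28
ee_pos: [578.5, -74.2, 181.6]
orientation: [1.336, 2.841, 0.001]
ft_force: [-0.2, 0.7, 0.3]
width: 88.0
grasp_force: 0.0
```

Emit:
{"fn": "servo_tool", "kwargs": {"plan": [[[-1,-0.05,-0.066,-0.08,0,0,-1],[-1,-0.05,-0.066,-0.08,0,0,-1],[-1,-0.05,-0.066,-0.08,0,0,-1],[-1,-0.05,-0.066,-0.08,0,0,-1],[-1,-0.05,-0.066,-0.08,0,0,-1]]]}}

```text
t: 3.7
ee_pos: [568.5, -87.4, 165.6]
orientation: [1.919, 2.484, 0.002]
ft_force: [0.0, -0.7, 1.1]
width: 88.3
grasp_force: 0.0
```

Emit:
{"fn": "servo_tool", "kwargs": {"plan": [[[-1,-0.05,-0.066,-0.08,0,0,-1],[-1,-0.05,-0.066,-0.08,0,0,-1],[-1,-0.05,-0.066,-0.08,0,0,-1],[-1,-0.05,-0.066,-0.08,0,0,-1],[-1,-0.05,-0.066,-0.08,0,0,-1]]]}}

```text
t: 4.12
ee_pos: [558.6, -100.6, 149.6]
orientation: [2.411, 2.01, 0.003]
ft_force: [0.1, -0.4, -0.4]
width: 87.9
grasp_force: 0.0
```

Emit:
{"fn": "servo_tool", "kwargs": {"plan": [[[-1,-0.05,-0.066,-0.08,0,0,-1],[-1,-0.05,-0.066,-0.08,0,0,-1],[-1,-0.05,-0.066,-0.08,0,0,-1],[-1,-0.05,-0.066,-0.08,0,0,-1],[-1,-0.05,-0.066,-0.08,0,0,-1]]]}}

```text
t: 4.53
ee_pos: [548.7, -113.8, 133.6]
orientation: [2.79, 1.441, 0.003]
ft_force: [-0.8, 0.2, 0.1]
width: 88.1
grasp_force: 0.0
```

Emit:
{"fn": "servo_tool", "kwargs": {"plan": [[[-1,-0.05,-0.066,-0.08,0,0,-1],[-1,-0.05,-0.066,-0.08,0,0,-1],[-1,-0.05,-0.066,-0.08,0,0,-1],[-1,-0.05,-0.066,-0.08,0,0,-1],[-1,-0.05,-0.066,0,0,0,-0.2]]]}}

```text
t: 4.95
ee_pos: [538.5, -127.0, 120.3]
orientation: [3.006, 0.91, 0.003]
ft_force: [0.1, 0.4, -0.0]
width: 87.9
grasp_force: 0.0
```

Emit:
{"fn": "servo_tool", "kwargs": {"plan": [[[-1,0,0,0,0,0,0],[-1,0,0,0,0,0,0],[-1,0,0,0,0,0,0]]]}}

```text
t: 5.2
ee_pos: [539.0, -126.7, 119.6]
orientation: [3.004, 0.918, 0.002]
ft_force: [-0.9, 0.6, 0.3]
width: 87.6
grasp_force: 0.0
```

Run:
```python
from h import *
c=cam('wrist'); im=vision.get_image('wrist'); cv2.imwrite('pics/w3.png',im[:,:,::-1]); np.savez('pics/w3.npz',K=c[0],M=c[1],C=c[2])
o=readout.get_obs(); y=R.from_rotvec(o['orientation']).as_matrix(); print(o['t'],o['ee_pos'],'psi',np.degrees(np.arctan2(y[1,1],y[0,1])),y[:,2],o['qpos'])
g=cv2.cvtColor(im,cv2.COLOR_RGB2GRAY); m=(g>105).astype(np.uint8)
for k in cv2.findContours(m,cv2.RETR_EXTERNAL,cv2.CHAIN_APPROX_NONE)[0]:
    if cv2.contourArea(k)>3000:
        P=np.array([plane(c,q,8)[:2] for q in k[:,0]],np.float32); r=cv2.minAreaRect(P); print(cv2.boundingRect(k),r,cv2.boxPoints(r).round(0).tolist())
```

```text
5.25 [ 538.99465302 -126.67036362  119.37043165] psi -56.020668833142956 [ 1.02706344e-03 -2.45825255e-04 -9.99999442e-01] [-2.52325468e-01  5.95033305e-01  1.88285195e+00  2.98629365e-05
  6.62651486e-01  7.25395841e-01]
(257, 387, 303, 21) ((479.7306823730469, -296.84014892578125), (22.17888069152832, 255.92230224609375), 33.977901458740234) [[399.0, -197.0], [542.0, -409.0], [560.0, -397.0], [417.0, -185.0]]
(248, 197, 67, 129) ((522.5111694335938, -138.1490478515625), (102.46037292480469, 45.1804084777832), 34.14041519165039) [[467.0, -148.0], [493.0, -186.0], [578.0, -128.0], [552.0, -91.0]]
(476, 2, 84, 178) ((692.3431396484375, -198.93011474609375), (103.80374145507812, 48.01681900024414), 49.78813934326172) [[641.0, -223.0], [677.0, -254.0], [744.0, -175.0], [708.0, -144.0]]
(194, 0, 199, 101) ((641.2301025390625, -67.05960845947266), (52.08577346801758, 111.55016326904297), 34.00775146484375) [[588.0, -35.0], [651.0, -128.0], [694.0, -99.0], [632.0, -6.0]]
```

View pics/w3.png

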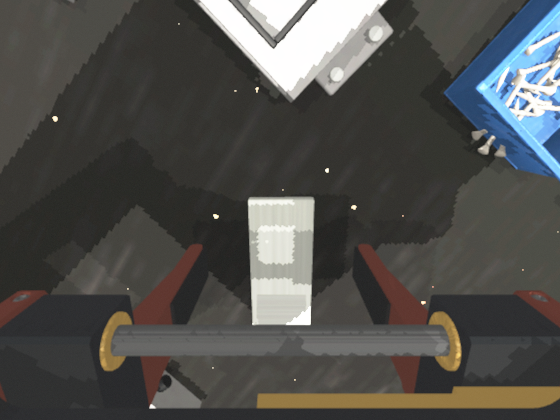

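The coupon is centred between the fingers at (281,260), plain end up. I'll descend and grip.

Emit:
{"fn": "servo_tool", "kwargs": {"plan": [[[-1,0.02,0,-0.4,0,0,0],[-1,0,0,-0.3,0,0,0],[-1,0,0,-0.2,0,0,0],[-1,0,0,0,0,0,0],[-1,0,0,0,0,0,0]]]}}

```text
t: 5.67
ee_pos: [539.2, -126.5, 82.0]
orientation: [-3.004, -0.916, 0.002]
ft_force: [-0.6, -0.2, 0.4]
width: 87.9
grasp_force: 0.0
```

Emit:
{"fn": "servo_tool", "kwargs": {"plan": [[[1,0,0,0,0,0,0],[1,0,0,0,0,0,0],[1,0,0,0,0,0,0],[1,0,0,0,0,0,0],[1,0,0,0,0,0,0]]]}}

```text
t: 6.08
ee_pos: [539.7, -126.7, 83.0]
orientation: [3.005, 0.916, 0.001]
ft_force: [-0.0, -0.4, -0.2]
width: 58.0
grasp_force: 0.0
```

Emit:
{"fn": "servo_tool", "kwargs": {"plan": [[[1,0,0,0,0,0,0],[1,0,0,0,0,0,0],[1,0,0,0,0,0,0],[1,0,0,0,0,0,0],[1,0,0,0,0,0,0]]]}}

```text
t: 6.5
ee_pos: [539.6, -126.7, 82.8]
orientation: [3.005, 0.916, 0.0]
ft_force: [0.1, -0.6, 2.7]
width: 44.3
grasp_force: 30.0
```

Emit:
{"fn": "servo_tool", "kwargs": {"plan": [[[1,0,0,0.3,0,0,0],[1,0,0,0.6,0,0,0],[1,0,0,0.6,0,0,0],[1,0,0,0.5,0,0,0],[1,0,0,0,0,0,0.14]]]}}

```text
t: 6.92
ee_pos: [541.5, -127.1, 166.9]
orientation: [2.996, 0.934, 0.009]
ft_force: [0.1, -0.1, -0.4]
width: 44.7
grasp_force: 30.0
```

Emit:
{"fn": "servo_tool", "kwargs": {"plan": [[[1,-0.03,0.1,0,0,0,1],[1,-0.03,0.1,0,0,0,1],[1,-0.03,0.1,0,0,0,1],[1,-0.03,0.1,0,0,0,1],[1,-0.03,0.1,0,0,0,1]]]}}

```text
t: 7.33
ee_pos: [533.0, -106.4, 162.3]
orientation: [-2.722, -1.568, 0.001]
ft_force: [0.1, -0.5, -1.6]
width: 44.2
grasp_force: 30.0
```

Emit:
{"fn": "servo_tool", "kwargs": {"plan": [[[1,-0.03,0.1,0,0,0,1],[1,-0.03,0.1,0,0,0,1],[1,-0.03,0.1,0,0,0,1],[1,-0.03,0.1,0,0,0,1],[1,-0.03,0.1,0,0,0,1]]]}}

```text
t: 7.75
ee_pos: [527.0, -86.3, 162.2]
orientation: [-2.318, -2.119, 0.001]
ft_force: [0.5, 1.5, -0.1]
width: 44.6
grasp_force: 30.0
```

Emit:
{"fn": "servo_tool", "kwargs": {"plan": [[[1,-0.03,0.1,0,0,0,1],[1,-0.03,0.1,0,0,0,1],[1,-0.03,0.1,0,0,0,1],[1,-0.03,0.1,0,0,0,1],[1,-0.03,0.1,0,0,0,1]]]}}

```text
t: 8.17
ee_pos: [521.0, -66.4, 162.2]
orientation: [-1.804, -2.571, 0.001]
ft_force: [0.4, 0.6, -1.2]
width: 44.2
grasp_force: 30.0
```

Emit:
{"fn": "servo_tool", "kwargs": {"plan": [[[1,-0.03,0.1,0,0,0,1],[1,-0.03,0.1,0,0,0,1],[1,-0.03,0.1,0,0,0,1],[1,-0.03,0.1,0,0,0,1],[1,-0.03,0.1,0,0,0,1]]]}}

```text
t: 8.58
ee_pos: [515.0, -46.4, 162.2]
orientation: [-1.205, -2.9, 0.0]
ft_force: [0.1, -0.4, -0.7]
width: 44.6
grasp_force: 30.0
```

Emit:
{"fn": "servo_tool", "kwargs": {"plan": [[[1,-0.03,0.1,0,0,0,1],[1,-0.03,0.1,0,0,0,1],[1,-0.03,0.1,0,0,0,1],[1,-0.03,0.1,0,0,0,1],[1,-0.03,0.1,0,0,0,1]]]}}

```text
t: 9.0
ee_pos: [509.0, -26.4, 162.2]
orientation: [-0.549, -3.092, 0.0]
ft_force: [-0.5, -0.2, -0.4]
width: 44.5
grasp_force: 30.0
```

Emit:
{"fn": "servo_tool", "kwargs": {"plan": [[[1,0,0.1,0,0,0,1],[1,0,0.1,0,0,0,1],[1,0,0,0,0,0,0],[1,0,0,0,0,0,0],[1,0,0,0,0,0,0]]]}}

```text
t: 9.42
ee_pos: [509.4, -18.8, 162.5]
orientation: [-0.288, -3.128, 0.0]
ft_force: [-0.2, 0.7, -0.3]
width: 44.3
grasp_force: 30.0
```

Run:
```python
from h import *
c=cam('wrist'); im=vision.get_image('wrist'); cv2.imwrite('pics/w4.png',im[:,:,::-1]); np.savez('pics/w4.npz',K=c[0],M=c[1],C=c[2])
o=readout.get_obs(); y=R.from_rotvec(o['orientation']).as_matrix(); print(o['t'],o['ee_pos'],'psi',np.degrees(np.arctan2(y[1,1],y[0,1])),y[:,2],o['grasp_force'],o['width'])
```

```text
9.4667 [509.40890184 -18.81754938 162.53972443] psi 79.48460694719112 [-3.27737795e-04  5.28066524e-06 -9.99999946e-01] 29.98824656009674 44.4575145710985
```

View pics/w4.png

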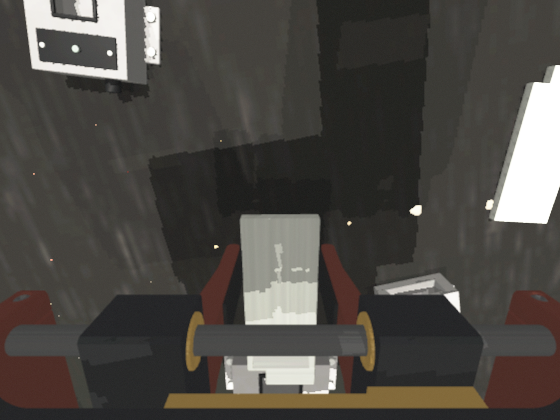

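The coupon is held square with its plain end toward the camera at (280,215). It lines up with the slot to within about 0.5 mm. I'll lower it and feed it in.

Emit:
{"fn": "servo_tool", "kwargs": {"plan": [[[1,0,0,-0.5,0,0,0],[1,0,0,-0.5,0,0,0],[1,0,0,-0.5,0,0,0],[1,0,0,0,0,0,0],[1,0,0,0,0,0,0]]]}}

```text
t: 9.88
ee_pos: [508.9, -18.8, 102.1]
orientation: [-0.286, -3.126, 0.0]
ft_force: [0.3, 0.3, -0.3]
width: 44.5
grasp_force: 30.0
```

Emit:
{"fn": "servo_tool", "kwargs": {"plan": [[[1,0.2,-0.036,0,0,0,0],[1,0.2,-0.036,0,0,0,0],[1,0.2,-0.036,0,0,0,0],[1,0.1,-0.018,0,0,0,0],[1,0,0,0,0,0,0]]]}}

```text
t: 10.3
ee_pos: [539.5, -24.0, 103.5]
orientation: [0.285, 3.126, 0.0]
ft_force: [0.1, 0.8, -0.4]
width: 44.7
grasp_force: 30.0
```

Run:
```python
from h import *
im=vision.get_image('scene'); a=im[140:240,260:380]
t=vision.get_image('top'); b=t[120:220,230:350]
o=readout.get_obs(); print(o['ee_pos'],o['ft_force'])
cv2.imwrite('pics/s2.png',np.vstack([cv2.resize(x,(360,300),interpolation=cv2.INTER_CUBIC) for x in (a,b)])[:,:,::-1])
```

```text
[537.75272486 -23.76733123 102.92818803] [ 0.74508871  0.76599934 -0.09257245]
```

View pics/s2.png

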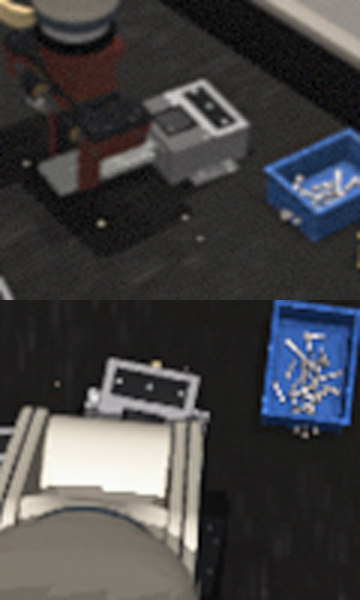

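The scene view shows the coupon level at the reader mouth. I'll push it in while watching the force.

Emit:
{"fn": "servo_tool", "kwargs": {"plan": [[[1,0.15,-0.027,0,0,0,0],[1,0.15,-0.027,0,0,0,0],[1,0.1,-0.018,0,0,0,0],[1,0,0,0,0,0,0]]]}}

```text
t: 10.73
ee_pos: [554.9, -26.8, 102.8]
orientation: [0.285, 3.127, 0.0]
ft_force: [0.3, -0.8, -0.0]
width: 44.5
grasp_force: 30.0
```

Emit:
{"fn": "servo_tool", "kwargs": {"plan": [[[1,0.15,-0.027,0,0,0,0],[1,0.15,-0.027,0,0,0,0],[1,0.15,-0.027,0,0,0,0],[1,0.1,-0.018,0,0,0,0],[1,0,0,0,0,0,0]]]}}

```text
t: 11.15
ee_pos: [576.8, -30.8, 102.8]
orientation: [0.285, 3.127, -0.0]
ft_force: [0.4, -0.4, -0.6]
width: 44.5
grasp_force: 30.0
```

Emit:
{"fn": "servo_tool", "kwargs": {"plan": [[[1,0.08,-0.014,0,0,0,0],[1,0.08,-0.014,0,0,0,0],[1,0,0,0,0,0,0]]]}}

```text
t: 11.4
ee_pos: [582.6, -31.8, 102.8]
orientation: [0.285, 3.128, 0.0]
ft_force: [-0.1, -1.4, -0.7]
width: 44.6
grasp_force: 30.0
```

No contact so far. I'll creep on until it touches the stop.

Emit:
{"fn": "servo_tool", "kwargs": {"plan": [[[1,0.04,-0.007,0,0,0,0],[1,0.04,-0.007,0,0,0,0],[1,0,0,0,0,0,0]]]}}

```text
t: 11.65
ee_pos: [585.4, -32.2, 102.7]
orientation: [0.285, 3.128, 0.0]
ft_force: [-0.5, -0.6, -0.8]
width: 44.6
grasp_force: 30.0
```

Emit:
{"fn": "servo_tool", "kwargs": {"plan": [[[1,0.04,-0.007,0,0,0,0],[1,0,0,0,0,0,0]]]}}

```text
t: 11.82
ee_pos: [586.4, -32.4, 102.5]
orientation: [-0.285, -3.128, -0.0]
ft_force: [-1.2, 0.9, -1.3]
width: 44.4
grasp_force: 30.0
```

Emit:
{"fn": "servo_tool", "kwargs": {"plan": [[[1,0.04,-0.007,0,0,0,0],[1,0,0,0,0,0,0]]]}}

```text
t: 11.98
ee_pos: [586.7, -32.5, 102.1]
orientation: [-0.284, -3.124, -0.0]
ft_force: [-5.6, 1.5, -0.1]
width: 44.7
grasp_force: 30.0
```

Emit:
{"fn": "servo_tool", "kwargs": {"plan": [[[1,0.04,-0.007,0,0,0,0],[1,0,0,0,0,0,0]]]}}

```text
t: 12.15
ee_pos: [587.0, -32.6, 101.6]
orientation: [-0.284, -3.121, -0.0]
ft_force: [-7.9, 2.9, 1.3]
width: 44.4
grasp_force: 30.0
```

Contact with the stop came at x≈587, as predicted, at about 8 N. I'll let it settle and do a final check.

Emit:
{"fn": "servo_tool", "kwargs": {"plan": [[[1,0,0,0,0,0,0],[1,0,0,0,0,0,0],[1,0,0,0,0,0,0],[1,0,0,0,0,0,0]]]}}

```text
t: 12.48
ee_pos: [587.0, -32.6, 101.7]
orientation: [-0.284, -3.122, -0.0]
ft_force: [-8.3, 1.3, 1.0]
width: 45.2
grasp_force: 30.0
```

Run:
```python
from h import *
a=vision.get_image('scene')[140:240,260:380]; b=vision.get_image('wrist')
o=readout.get_obs(); y=R.from_rotvec(o['orientation']).as_matrix(); print(o['t'],o['ee_pos'],o['ft_force'],o['moment'],y[:,2],abs(o['qvel']).max())
cv2.imwrite('pics/s3.png',np.hstack([cv2.resize(a,(396,330),interpolation=cv2.INTER_CUBIC),cv2.resize(b[170:390,160:400],(360,330))])[:,:,::-1])
```

```text
12.5833 [586.95887381 -32.57922476 101.68321949] [-9.08387497  2.23373766  0.82880291] [0.42346497 1.34615708 0.04419705] [-7.13332464e-03  8.10170872e-04 -9.99974229e-01] 0.001607432342130266
```

View pics/s3.png

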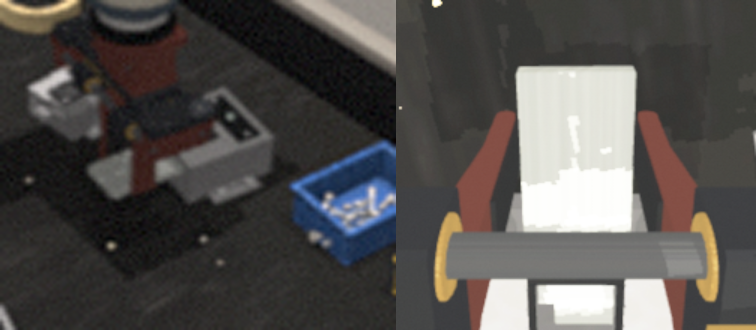

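The coupon is seated against the stop, level, with its bright end visible through the window at (575,305) in the picture. Handing in.

```bash
python3 -c "
from workcell import close_job; print(close_job())"
```

```text
the job is handed in; nothing more can be done
None
```

I gripped the label-up coupon, slid it notched end first and label up into the largest reader until it met the stop, and handed the job in at about 12.6 s with the gripper still holding it level; no verdict came back.

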